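Lock the infusing box and start its timer

TASK

Set the infusion going: turn the cam handle on the lid of the low metal box clockwise, over its cam, until it drops fully home in the notch. Lay the timer flat on the bar with its back end square against the box's front wall and its start key facing away from the box, and, once the handle is home, push the key fully in for a moment with the timer braced against that wall. Leave the timer there, and do not disturb the other things on the bar.

Things in the scene. Friction and masses are not known exactly. Their poses are not given: they have to be found in the camera images.
- infuser: Low brushed-metal box that cannot be moved, 240 wide (y) x 110 deep (x) x 74 high, flat lid. Origin on the worktop at the middle of the foot of its flat front wall; x points into the box: the front wall is the plane x = 0, |y| up to 120. Brass carrying grips stand 18 out from its short sides. The brass cam handle is on the lid, its axis 45 behind the front wall, mid-width.
- latch_pivot (a point): Point on the vertical turning axis of the cam handle, at the lid's top (74 above the worktop). The brass cam plate round it has radius 34.
- latch (a joint): Angle of the cam handle, rad. 0: lever points out over the front wall (-x of the box). Grows clockwise from above to 1.45: lever points to the box's +y, in the low notch at its end stop. Starts at 0 to 0.2. The sprung lever rises 8 over the cam (crest near 1.07 rad), then falls 13. Up to 3 N at the grip turns it; past the crest it snaps home, resting at 1.40 to 1.45.
- latch_grip (a point): Middle of the upright walnut grip at the lever's end: a post of diameter 18, 40 tall, 65 from the turning axis. At joint 0 this point is 118 above the worktop (post from z 98 to 138); it rises and falls with the lever (+8 at the crest, -5 in the notch). The 15 wide lever runs below the post, its top 20 below this point.
- timer: Loose digital bar timer lying flat, display up: grey case 80 long (x) x 62 wide (y) x 34 high with rounded edges, 0.10 to 0.17 kg. Origin under the middle of the case. Its -x end carries the start key, its +x end is the plain flat back end. Grasp it across its 62 width.
- timer_back (a point): Middle of the timer's flat back end, 40 from the timer's origin along its +x, 17 above its underside.
- start_key (a joint): Travel of the start key, m: 0 out, 0.005 fully in (pressed towards the timer's +x). Sprung: starts to move at 1 N, fully in at 3.5 N; the unbraced timer slides on the worktop at some 0.7 to 2 N.
- key_face (a point): Centre of the outer face of the start key, 49 from the timer's origin along its -x while out, 17 above its underside. The aluminium key is 26 wide and 16 high and stands 9 out of the case.
- jigger: Brass double jigger, bystander, 44 diameter, 78 high, stands in front of the box's front wall, hiding part of it. Origin under its middle, as for all bystanders.
- vanilla: Small brown dropper bottle, bystander, 33 diameter, 102 high, close behind the timer's back end.
- cherry_jar: Cherry jar with green lid, bystander, 62 diameter, 86 high, on the other side of the box from the timer.
- stopper_0: Brass bottle stopper, bystander, 31 diameter, 45 high, standing on the lid of the box near its rear -y corner.
- salt_shaker: Salt shaker, bystander, 44 diameter, 90 high, near a back corner of the timer.
- olive_jar: Olive jar with yellow lid, bystander, 68 diameter, 112 high, behind on the right.
- tonic_1: Brown drinks can, bystander, 53 diameter, 134 high, behind on the left.

How it is judged:
On the way, in this order (a step that is already met when the one before it is completed fails the run):
1. the cam handle is fully home in its notch (value of joint latch above 1.33 rad), for 0.2 s.
2. the start key is fully in while the timer's back end is pressed against the front wall of the box (value of joint start_key above 0.0035 m and contact force between timer and infuser above 1.5 N and value of joint latch above 1.33 rad and x of timer_back in the frame of infuser between -0.006 and 0.004 m and y of timer_back in the frame of infuser between -0.11 and 0.11 m and x of key_face in the frame of infuser below -0.05 m and angle between the x axis of timer and the x axis of infuser, either way round below 0.12 rad and angle between timer's own z axis and vertical below 0.1 rad), for 0.1 s.
At the end, for the whole second after the job is handed in: Cam handle in the notch (beyond 1.33 rad); timer flat (0.1 rad) and still, back end within 6 mm of the box's front wall, square to it within 0.12 rad, its middle within 110 mm of the wall's middle, start key facing away from the box and out again (value of joint latch above 1.33 rad and x of timer_back in the frame of infuser between -0.006 and 0.004 m and y of timer_back in the frame of infuser between -0.11 and 0.11 m and x of key_face in the frame of infuser below -0.05 m and angle between the x axis of timer and the x axis of infuser, either way round below 0.12 rad and angle between timer's own z axis and vertical below 0.1 rad and value of joint start_key below 0.001 m and linear speed of timer below 0.02 m/s); the robot touches nothing.
It fails at once if a bystander is shifted by more than 25 mm or knocked over (distance of any of jigger, vanilla, salt_shaker, cherry_jar, stopper_0, olive_jar, tonic_1 from where it was at the start of the episode above 0.025 m or angle between any of jigger, vanilla, salt_shaker, cherry_jar, stopper_0, olive_jar, tonic_1's own z axis and vertical above 0.4 rad).
It fails at once if the start key is pushed in before the handle is home (value of joint start_key above 0.004 m and value of joint latch below 1.33 rad).
It also fails if it takes over 72 s, if anything falls off the work surface, if the arm or the gripper's body presses on something with over 40 N, if the wrist force passes 120 N, or if a joint passes its speed limit or range.

ROBOT

A 6-joint arm with a two-finger parallel gripper is mounted at the origin on a cart in front of the work surface, level with it; the furniture and walls round the work are solid. World frame = base frame: x ahead of the robot, y to its left, z up, the work surface at z = 0. Lengths are in m, angles in rad, forces in N, time in s.
With the tool pointing down it reaches from about 0.375 to 0.9 m from the base axis. Payload 3.1 kg.
Tool frame: the origin (TCP) lies between the finger pads; the fingertips stand 17 mm ahead of it and the grasp point (between the pads) lies 2 mm behind it (robot.nose_length is the distance from the TCP to the fingertips, in m); z points along the fingers, y is the line along which they close (so a half turn about z gives the same grasp; the last joint's range is limited). The gripper opens to 87 mm and grips with 3 to 60 N. Pads are 19 mm wide; open, the fingers measure 117 mm over their backs; the gripper's body (75 mm by 190 mm) begins 51 mm behind the grasp point.
Start: joints at [-1.468, 0.527, 1.433, -0, 1.181, -0.178], TCP at [0.173, -0.6, 0.24] pointing down, gripper open.
Joint ranges: [-3.08, 3.08], [-0.75, 2.2], [0.22, 2.44], [-1.43, 4.57], [0, 2.65], [-2.85, 2.85]. Speed limits (rad/s): [2.79, 2.79, 3.14, 3.14, 3.14, 3.14].

INTERFACE

Orientations are given as a unit quaternion [x, y, z, w].
In Python, from rig import robot, cams gives the robot as it stands.
- The arm moves only by the shell command python3 -m pendant 'ROWS' [FORCE]. ROWS is JSON, a list of rows, each an object with "jaw": the opening, from 0 (shut) to 1 (fully open); "linear": the shift along the tool's x, y, z in cm, a list of three; "twist": the turn about the tool's z in degrees. A call has 1 to 12 rows; each row shifts and turns the commanded pose from where the row before left it, along the tool's axes as they then stand; what a row does not reach is not made up. A row lasts 1/12 s, in which the tool goes at most 41.7 mm and 7.16 degrees, less where a joint would pass 70% of its speed; a pose out of reach is approached as far as the arm can. A call is refused whole if a number of a shift passes 4.17 or a number of a turn 7.16, either way. A call with a gripper value outside its range is refused whole. The fingers move at their own pace and stop on an object; FORCE is the grip in N (left out, the last holds). Time passes only in rows, so rows that do not move let the fingers close. It gives the time, the measured TCP pose, the force, the opening and the grip force at its end, in the units of the state.
- robot.get_obs(): the state, without advancing time (a new reading comes with each control period).
- cams.camera(name): name is "scene" or "side" or "wrist"; returns a dict with "color" (384x512x3 uint8, blue, green, red), "depth" (384x512 float32, m along the optical axis (not along the pixel's ray), 0 where there is no reading), "fov_y" (degrees; the focal length in pixels is half the picture's height over the tangent of half this angle, whatever the lens; pixels are square), "cx", "cy" (the principal point, pixels), "view" (4x4, takes a point from world to camera coordinates). Camera axes: x right, y down, z forward; pixel columns grow to the right and rows downward; lengths in m; the calibration is good to about 2 mm. A picture is of the moment at which its call begins.
- robot.hand_in(): hands the job in; it is judged then, once.
The state is a dict: "time": time; "q": joint angles; "joint_velocities": joint speeds; "joint_torque": joint torques, N m; "position": TCP position; "tool_rot": TCP orientation; "ft_force": force on the tool from outside, world axes, zero at the start; "moment": the same for the moment, N m; "grip_width": finger opening in m; "grip_force": force on a finger pad.
Only numpy, scipy, OpenCV 4.12 (cv2) and the standard library are available. Lean on these libraries where they do the work, as an engineer would, in place of code of your own. Each camera call takes 0.05 s, during which the arm holds its last target. There are 200 camera calls.

## Working session

There is one attempt and no reset: what is moved stays moved. The work goes in short steps, Python scripts to look and compute and a shell command to move; the robot and the scene stay as the last step left them, time stands still between calls to the robot, and variables do not carry over. Pictures are saved under pics/ and viewed, at most 10 in all, crops included, and the job is handed in when it is done.

```bash
ls; mkdir -p pics
cat > h.py <<'E'
import numpy as np, cv2
from rig import robot, cams
def grab(n):
    c=cams.camera(n); return c
def f(c): return c["color"].shape[0]/2/np.tan(np.radians(c["fov_y"])/2)
def cloud(c):
    d=c["depth"]; h,w=d.shape; u,v=np.meshgrid(np.arange(w),np.arange(h)); k=f(c)
    p=np.stack([(u-c["cx"])/k*d,(v-c["cy"])/k*d,d,np.ones_like(d)],-1)
    P=(p@np.linalg.inv(c["view"]).T)[...,:3]; P[d==0]=np.nan; return P
def save(c,name): np.savez("pics/"+name+".npz",**c); cv2.imwrite("pics/"+name+".png",c["color"])
E
python3 - <<'E'
from h import *
a=grab("scene");b=grab("side")
np.savez("pics/a.npz",**a);np.savez("pics/b.npz",**b)
for c in(a,b): print(np.linalg.inv(c["view"])[:3].round(3),c["fov_y"])
cv2.imwrite("pics/a.png",cv2.resize(a["color"],(800,600)));cv2.imwrite("pics/b.png",cv2.resize(b["color"],(800,600)))
E
```

```text
pics
[[-0.692 -0.328  0.643 -0.313]
 [-0.722  0.336 -0.605  0.811]
 [-0.018 -0.883 -0.47   0.718]] 44.008468836867166
[[-0.826 -0.244  0.508 -0.165]
 [-0.564  0.359 -0.743  0.985]
 [-0.001 -0.901 -0.434  0.689]] 54.80853599682193
```

View pics/a.png

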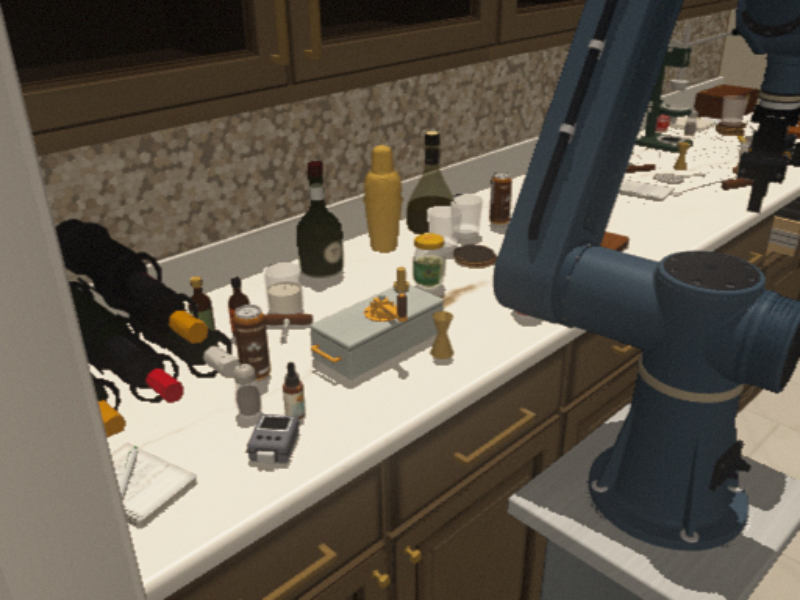

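View pics/b.png

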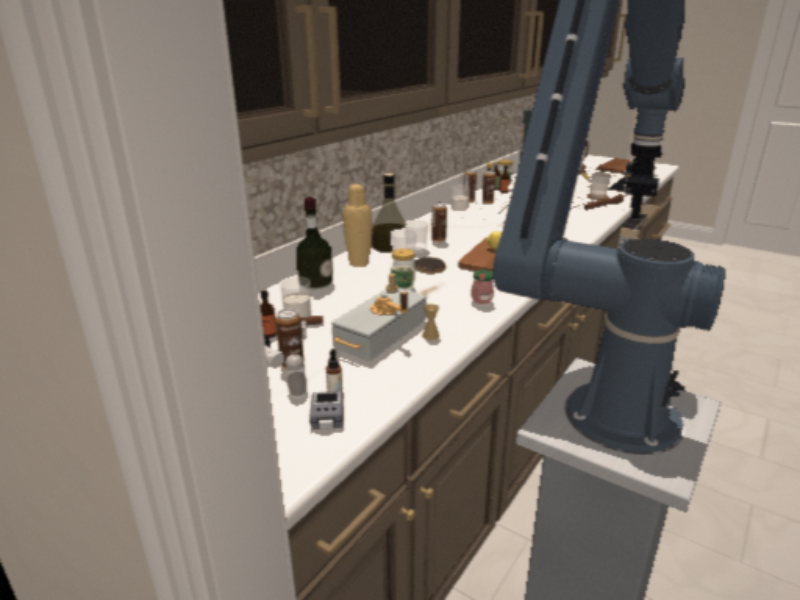

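The scene view shows the box at about (375,335), the handle post at (402,300) and the jigger at (443,335). The timer is at (272,437) with its key towards the viewer at (266,456), and the vanilla (292,390) and salt shaker (247,390) are close behind it. The side view shows the same, with the cherry jar at (483,288).

Run:
```python
from h import *
a=dict(np.load("pics/a.npz")); P=cloud(a); s=512/800
def reg(x0,x1,y0,y1,zl,zh):
    Q=P[int(y0*s):int(y1*s),int(x0*s):int(x1*s)].reshape(-1,3); return Q[(Q[:,2]>zl)&(Q[:,2]<zh)]
def rect(Q,n):
    m=cv2.minAreaRect((Q[:,:2]*1000).astype(np.float32)); print(n,len(Q),m,cv2.boxPoints(m).round(0).tolist(),Q[:,2].mean().round(4))
rect(reg(240,305,405,470,.028,.04),"timer top")
rect(reg(250,285,450,465,.006,.026),"key")
rect(reg(310,450,285,375,.066,.08),"lid")
for n,r in dict(jig=(428,456,308,362),post=(396,412,285,320),vanilla=(282,304,362,418),salt=(235,262,362,418),can=(236,272,303,378)).items():
    Q=reg(*r,.03,.2); print(n,np.nanmedian(Q,0).round(3),Q.min(0).round(3),Q.max(0).round(3))
Q=reg(396,412,285,320,.1,.145);print(Q.mean(0),len(Q))
# front wall line
Q=reg(345,432,320,378,.01,.06); l=cv2.fitLine(Q[:,:2].astype(np.float32),cv2.DIST_HUBER,0,.01,.01).ravel();print("wall",l,len(Q))
b=dict(np.load("pics/b.npz")); P=cloud(b)
Q=reg(470,497,265,308,.02,.12);print("cherry",np.median(Q,0),Q.max(0))
rect(reg(305,348,385,430,.028,.04),"timer top b")
rect(reg(330,430,285,360,.066,.08),"lid b")
```

```text
timer top 592 ((485.7503356933594, 322.97442626953125), (91.26960754394531, 114.66364288330078), 44.42820739746094) [[413.0, 332.0], [493.0, 250.0], [558.0, 314.0], [478.0, 396.0]] 0.0339
key 143 ((440.83233642578125, 356.77923583984375), (51.763526916503906, 14.324987411499023), 40.86360549926758) [[417.0, 345.0], [426.0, 334.0], [465.0, 368.0], [456.0, 379.0]] 0.0174
lid 1430 ((541.7076416015625, 6.509025573730469), (244.79502868652344, 174.67727661132812), 89.23251342773438) [[453.0, -115.0], [627.0, -117.0], [631.0, 128.0], [456.0, 130.0]] 0.074
jig [ 0.476 -0.062  0.061] [ 0.452 -0.112  0.03 ] [ 0.524 -0.037  0.08 ]
post [0.508 0.012 0.096] [ 0.487 -0.112  0.07 ] [0.611 0.03  0.141]
vanilla [0.502 0.256 0.059] [0.473 0.234 0.03 ] [0.522 0.294 0.102]
salt [0.56  0.303 0.056] [0.546 0.235 0.03 ] [0.653 0.321 0.092]
can [0.63  0.242 0.088] [0.553 0.076 0.03 ] [0.817 0.314 0.136]
[0.49520731 0.02118437 0.12168921] 99
wall [ 7.5776968e-04 -9.9999970e-01  5.1836443e-01  6.0989615e-03] 859
cherry [ 0.44887894 -0.26774369  0.05717451] [ 0.57848481 -0.25157157  0.0878627 ]
timer top b 337 ((468.3463134765625, 327.15362548828125), (59.6884651184082, 82.09402465820312), 40.030670166015625) [[419.0, 339.0], [472.0, 277.0], [518.0, 315.0], [465.0, 378.0]] 0.033
lid b 777 ((565.4111328125, 59.82677459716797), (349.04034423828125, 166.82818603515625), 81.69355773925781) [[458.0, -101.0], [623.0, -125.0], [673.0, 220.0], [508.0, 245.0]] 0.073
```

```bash
cat >> h.py <<'E'
from scipy.spatial.transform import Rotation as R
def tgt(x,y,z,yaw,n=None):
    """cm in present tool frame to world xyz; yaw = wanted heading (deg) of tool x"""
    o=robot.get_obs(); M=R.from_quat(o["tool_rot"]).as_matrix(); p=np.array(o["position"])
    h=np.degrees(np.arctan2(M[1,0],M[0,0])); print("t",o["time"],"p",p.round(4),"yaw",h.round(1),"tilt",M[2,2].round(4),"F",np.round(o["ft_force"],1))
    print(" lin cm",(M.T@(np.array([x,y,z])-p)*100).round(2),"twist",(-(yaw-h)).round(1),"q",np.round(o["q"],2))
E
python3 -c "
from h import *
tgt(.5,-.04,.24,0)"
```

```text
t 0.1 p [ 0.1732 -0.5999  0.2387] yaw 16.1 tilt -1.0 F [ 0.7 -0.7 -0.2]
 lin cm [ 4.692e+01 -4.474e+01 -3.000e-02] twist 16.1 q [-1.47  0.53  1.43 -0.    1.18 -0.18]
```

```bash
r='{"jaw":0,"linear":[2.8,-2.8,-0.2],"twist":0}'; python3 -m pendant '[{"jaw":0.5,"linear":[2.5,-2.5,-0.2],"twist":0},{"jaw":0,"linear":[2.8,-2.8,-0.2],"twist":0},{"jaw":0,"linear":[2.8,-2.8,-0.2],"twist":0},{"jaw":0,"linear":[2.8,-2.8,-0.2],"twist":0},{"jaw":0,"linear":[2.8,-2.8,-0.2],"twist":0},{"jaw":0,"linear":[2.8,-2.8,-0.2],"twist":0},{"jaw":0,"linear":[2.8,-2.8,-0.2],"twist":0},{"jaw":0,"linear":[2.8,-2.8,-0.2],"twist":0},{"jaw":0,"linear":[2.8,-2.8,-0.2],"twist":0},{"jaw":0,"linear":[2.8,-2.8,-0.2],"twist":0},{"jaw":0,"linear":[2.8,-2.8,-0.2],"twist":0},{"jaw":0,"linear":[2.8,-2.8,-0.2],"twist":0}]'
python3 -m pendant '[{"jaw":0,"linear":[2.8,-2.8,0],"twist":0},{"jaw":0,"linear":[2.8,-2.8,0],"twist":0},{"jaw":0,"linear":[2.8,-2.8,0],"twist":0},{"jaw":0,"linear":[2.5,-2.5,0],"twist":0},{"jaw":0,"linear":[1,-1,0],"twist":0},{"jaw":0,"linear":[0,0,0],"twist":-6},{"jaw":0,"linear":[0,0,0],"twist":-7},{"jaw":0,"linear":[0,0,0],"twist":-7},{"jaw":0,"linear":[0,0,0],"twist":-7},{"jaw":0,"linear":[0,0,0],"twist":-7},{"jaw":0,"linear":[0,0,0],"twist":-7},{"jaw":0,"linear":[0,0,0],"twist":-7}]'
python3 -m pendant '[{"jaw":0,"linear":[0,0,0],"twist":-7},{"jaw":0,"linear":[0,0,0],"twist":-7},{"jaw":0,"linear":[0,0,0],"twist":-4},{"jaw":0,"linear":[0,0,0],"twist":0}]'
python3 - <<'E'
from h import *
tgt(.495,-.022,.131,82)
w=grab("wrist"); np.savez("pics/w1.npz",**w); cv2.imwrite("pics/w1.png",w["color"]); print(w["view"].round(3),w["fov_y"])
P=cloud(w)
for lo,hi,n in((.068,.08,"lid"),(.1,.15,"hi")):
    m=(P[...,2]>lo)&(P[...,2]<hi); Q=P[m]; v,u=np.nonzero(m); 
    if len(Q): print(n,len(Q),Q.min(0).round(3),Q.max(0).round(3),np.median(Q,0).round(3),u.min(),u.max(),v.min(),v.max())
E
```

```text
time: 1.1
position: [0.4012, -0.1863, 0.2635]
tool_rot: [0.99, 0.14, -0.0, -0.0]
ft_force: [-0.5, -1.1, -0.8]
grip_width: 0.0149
grip_force: 0.0
time: 2.1
position: [0.4819, -0.0408, 0.2632]
tool_rot: [0.846, 0.533, -0.0, -0.0]
ft_force: [0.2, -0.1, -0.2]
grip_width: 0.0006
grip_force: 0.0
time: 2.43
position: [0.4819, -0.0408, 0.2632]
tool_rot: [0.754, 0.657, -0.0, -0.0]
ft_force: [-0.2, -1.0, 0.9]
grip_width: 0.0006
grip_force: 0.0
t 2.4333 p [ 0.4819 -0.0408  0.2632] yaw 82.2 tilt -1.0 F [-0.2 -1.   0.9]
 lin cm [ 2.04  1.05 13.22] twist 0.2 q [-0.32  0.31  1.75 -0.    1.09 -0.18]
[[ 0.991 -0.136 -0.002 -0.482]
 [-0.131 -0.959  0.251 -0.013]
 [-0.036 -0.249 -0.968  0.42 ]
 [ 0.     0.     0.     1.   ]] 63.22160873798178
lid 21263 [ 0.454 -0.242  0.068] [0.705 0.124 0.08 ] [0.573 0.028 0.074] 236 463 0 311
hi 1722 [ 0.491 -0.22   0.1  ] [0.704 0.026 0.14 ] [ 0.6   -0.079  0.112] 260 481 108 311
```

View pics/w1.png

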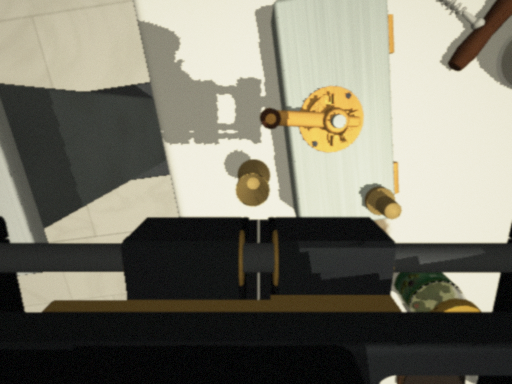

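The wrist view looks down with image right = +x and up = +y. The post is at (271,117), the hub at (338,120), and the jigger at (253,182), well clear. Now I'll measure these points.

Run:
```python
from h import *
w=dict(np.load("pics/w1.npz")); P=cloud(w)
Q=P[95:140,255:290].reshape(-1,3); T=Q[Q[:,2]>.13]; print("post top",T.mean(0).round(4),len(T))
hsv=cv2.cvtColor(w["color"],cv2.COLOR_BGR2HSV)
m=((P[...,2]>.075)&(P[...,2]<.095)&(hsv[...,1]>120)&(hsv[...,0]<30)).astype(np.uint8); m[:80]=0;m[160:]=0;m[:,:298]=0;m[:,370:]=0
Q=P[m>0]; c=cv2.minEnclosingCircle((Q[:,:2]*1000).astype(np.float32)); print("plate",c)
Q=P[0:180,270:390].reshape(-1,3); L=Q[(abs(Q[:,2]-.074)<.003)]
for y in(.0,.03,.06,.09,.12,.13):
    s=L[abs(L[:,1]-y)<.006]; 
    if len(s): print(y,np.percentile(s[:,0],[1,99]).round(4))
Q=P[150:205,230:275].reshape(-1,3);T=Q[Q[:,2]>.07];print("jig",T.mean(0))
tgt(.495,-.022,.131,82)
```

```text
post top [0.4999 0.0175 0.1372] 335
plate ((561.7598876953125, 5.0183024406433105), 34.55143356323242)
0.0 [0.5196 0.6246]
0.03 [0.5197 0.6255]
0.06 [0.5199 0.6261]
0.09 [0.5196 0.6259]
0.12 [0.5187 0.5884]
0.13 [0.5203 0.5231]
jig [ 0.47170198 -0.06085003  0.07483987]
t 2.4833 p [ 0.482  -0.0408  0.2633] yaw 82.0 tilt -1.0 F [ 0.3 -0.1 -0.1]
 lin cm [ 2.04  1.04 13.23] twist -0.0 q [-0.32  0.31  1.75  0.    1.09 -0.18]
```

```bash
python3 -m pendant '[{"jaw":0,"linear":[1.4,0.4,3.0],"twist":1},{"jaw":0,"linear":[1.5,0.4,3.2],"twist":1},{"jaw":0,"linear":[0,0,3.5],"twist":0},{"jaw":0,"linear":[0,0,3.5],"twist":0},{"jaw":0,"linear":[0,0,0],"twist":0},{"jaw":0,"linear":[0.6,0,0],"twist":0},{"jaw":0,"linear":[0.5,0,0],"twist":0},{"jaw":0,"linear":[0,0,0],"twist":0}]'
python3 -c "
from h import *
tgt(.4957,-.0017,.131,80)"
```

```text
time: 3.15
position: [0.498, -0.0021, 0.1337]
tool_rot: [0.766, 0.643, 0.001, 0.002]
ft_force: [0.0, -0.2, -0.7]
grip_width: 0.0005
grip_force: 0.0
t 3.15 p [ 0.498  -0.0021  0.1337] yaw 80.1 tilt -1.0 F [ 0.  -0.2 -0.7]
 lin cm [-0.   -0.23  0.27] twist 0.1 q [-0.23  0.52  1.85  0.    0.76 -0.06]
```

```bash
python3 -m pendant '[{"jaw":0,"linear":[0.46,-0.3,0.1],"twist":4},{"jaw":0,"linear":[0.46,-0.13,0.1],"twist":4},{"jaw":0,"linear":[0.46,-0.11,0],"twist":4},{"jaw":0,"linear":[0.46,-0.11,0],"twist":4},{"jaw":0,"linear":[0.46,-0.11,0],"twist":4},{"jaw":0,"linear":[0.46,-0.11,0],"twist":4},{"jaw":0,"linear":[0.46,-0.11,0],"twist":4},{"jaw":0,"linear":[0.46,-0.11,0],"twist":4},{"jaw":0,"linear":[0.46,-0.11,0],"twist":4},{"jaw":0,"linear":[0.46,-0.11,0],"twist":4}]'
python3 -m pendant '[{"jaw":0,"linear":[0.46,-0.11,0],"twist":4},{"jaw":0,"linear":[0.46,-0.11,0],"twist":4},{"jaw":0,"linear":[0.46,-0.11,0],"twist":4},{"jaw":0,"linear":[0.46,-0.11,0],"twist":4},{"jaw":0,"linear":[0.46,-0.11,0],"twist":4},{"jaw":0,"linear":[0.46,-0.11,0],"twist":4},{"jaw":0,"linear":[0.46,-0.11,0],"twist":4},{"jaw":0,"linear":[0,0,0],"twist":0}]'
python3 - <<'E'
from h import *
th=1.41;c=np.array([.563,.005]);print(c+.065*np.array([-np.cos(th),np.sin(th)])-.0185*np.array([np.sin(th),np.cos(th)]))
tgt(.534,.066,.131,8)
w=grab("wrist"); np.savez("pics/w2.npz",**w)
P=cloud(w);Q=P.reshape(-1,3);m=(Q[:,2]>.12)&(Q[:,2]<.145)&(np.hypot(Q[:,0]-.563,Q[:,1]-.005)<.085);print(m.sum(),Q[m].mean(0) if m.any() else 0)
s=grab("scene");P=cloud(s);Q=P[150:230,220:310].reshape(-1,3);m=(Q[:,2]>.1)&(Q[:,2]<.145)&(np.hypot(Q[:,0]-.563,Q[:,1]-.005)<.085);print(m.sum(),Q[m].mean(0),Q[m].max(0))
cv2.imwrite("pics/s2.png",np.hstack([cv2.resize(s["color"][120:312,160:352],(400,400)),cv2.resize(w["color"],(400,400))]))
E
```

```text
time: 3.98
position: [0.5045, 0.0412, 0.1325]
tool_rot: [0.94, 0.342, -0.001, 0.002]
ft_force: [-7.1, -7.5, 9.0]
grip_width: 0.0002
grip_force: 5.7
time: 4.65
position: [0.5323, 0.0647, 0.1322]
tool_rot: [0.994, 0.105, 0.003, 0.001]
ft_force: [-0.2, -0.8, -0.6]
grip_width: 0.0004
grip_force: 0.0
[0.53433187 0.06619958]
t 4.65 p [0.5323 0.0647 0.1322] yaw 12.0 tilt -1.0 F [-0.2 -0.8 -0.6]
 lin cm [ 0.19 -0.1   0.12] twist 4.0 q [-0.09  0.56  1.76  0.    0.81  1.27]
1576 [0.54907722 0.06820408 0.13241865]
187 [0.53756031 0.06162457 0.12286886] [0.5684031  0.07871453 0.14467837]
```

View pics/s2.png

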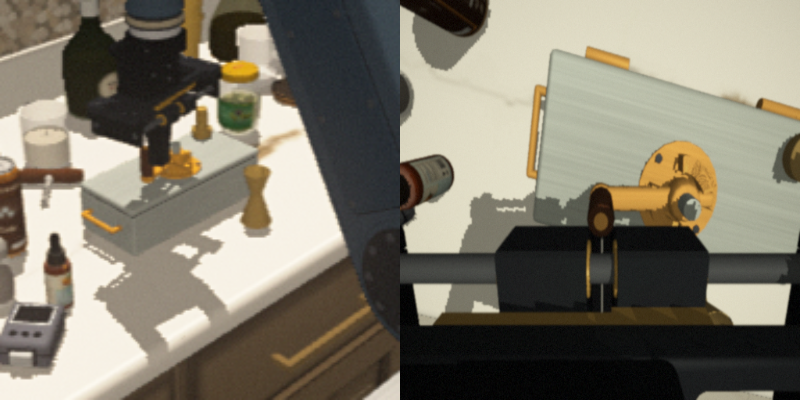

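The handle has swung: in the right half the lever at (600,205) now points along the box's +y, and the force has dropped to about zero. I'll push slightly further and check the post.

```bash
python3 -m pendant '[{"jaw":0,"linear":[0.3,-0.1,0.1],"twist":3},{"jaw":0,"linear":[0.2,0,0],"twist":1},{"jaw":0,"linear":[0,0,0],"twist":0}]'
python3 -m pendant '[{"jaw":0,"linear":[-2,0,0],"twist":0},{"jaw":0,"linear":[-2,0,-2],"twist":0},{"jaw":0,"linear":[-1,0,-3],"twist":0},{"jaw":0,"linear":[0,0,-3],"twist":0},{"jaw":0,"linear":[0,0,-3],"twist":0},{"jaw":0,"linear":[0,0,0],"twist":0}]'
python3 - <<'E'
from h import *
w=grab("wrist"); np.savez("pics/w3.npz",**w)
P=cloud(w);Q=P.reshape(-1,3);m=(Q[:,2]>.12)&(Q[:,2]<.145)&(np.hypot(Q[:,0]-.563,Q[:,1]-.005)<.085);p=Q[m].mean(0);print(m.sum(),p,np.percentile(Q[m][:,2],90)); print("latch",np.arctan2(p[1]-.005,.563-p[0]))
tgt(.468,.327,.24,40)
E
```

```text
time: 5.0
position: [0.5347, 0.0665, 0.1291]
tool_rot: [0.997, 0.071, -0.0, -0.0]
ft_force: [-1.5, 0.6, 0.6]
grip_width: 0.001
grip_force: 0.8
time: 5.5
position: [0.4894, 0.0589, 0.2443]
tool_rot: [0.997, 0.071, 0.007, 0.001]
ft_force: [1.2, -0.1, 0.4]
grip_width: 0.0004
grip_force: 0.0
375 [0.55259979 0.06921918 0.13219663] 0.13360531144856838
latch 1.41024168428221
t 5.55 p [0.4881 0.0589 0.242 ] yaw 8.2 tilt -1.0 F [ 0.4  0.6 -0.4]
 lin cm [  1.82 -26.82   0.15] twist -31.8 q [-0.11  0.34  1.76 -0.    1.03  1.32]
```

The latch reads 1.41 rad and the post top is at z 0.133, so the handle is home. Next I'll go over the timer.

```bash
python3 -m pendant '[{"jaw":1,"linear":[0.8,-3.3,-0.2],"twist":0},{"jaw":1,"linear":[0.8,-3.3,-0.2],"twist":0},{"jaw":1,"linear":[0.8,-3.3,-0.2],"twist":0},{"jaw":1,"linear":[0.8,-3.3,0],"twist":0},{"jaw":1,"linear":[0.8,-3.3,0],"twist":0},{"jaw":1,"linear":[0.8,-3.0,0],"twist":0},{"jaw":1,"linear":[0,0,0],"twist":-7},{"jaw":1,"linear":[0,0,0],"twist":-7},{"jaw":1,"linear":[0,0,0],"twist":-7},{"jaw":1,"linear":[0,0,0],"twist":-7},{"jaw":1,"linear":[0,0,0],"twist":-7},{"jaw":1,"linear":[0,0,0],"twist":-7}]'
python3 -m pendant '[{"jaw":1,"linear":[0,0,0],"twist":-7},{"jaw":1,"linear":[0,0,0],"twist":-7},{"jaw":1,"linear":[0,0,0],"twist":-7},{"jaw":1,"linear":[0,0,0],"twist":-7},{"jaw":1,"linear":[0,0,0],"twist":-7},{"jaw":1,"linear":[0,0,0],"twist":-7},{"jaw":1,"linear":[0,0,0],"twist":-7},{"jaw":1,"linear":[0,0,0],"twist":-7},{"jaw":1,"linear":[0,0,0],"twist":-7},{"jaw":1,"linear":[0,0,0],"twist":-7},{"jaw":1,"linear":[0,0,0],"twist":-7},{"jaw":1,"linear":[0,0,0],"twist":0}]'
python3 - <<'E'
from h import *
w=grab("wrist"); np.savez("pics/w4.npz",**w); cv2.imwrite("pics/w4.png",w["color"])
P=cloud(w)
m=((P[...,2]>.028)&(P[...,2]<.04)&(np.hypot(P[...,0]-.468,P[...,1]-.327)<.07)).astype(np.uint8)
n,l,st,_=cv2.connectedComponentsWithStats(m); k=1+st[1:,4].argmax(); Q=P[l==k]; b=cv2.minAreaRect((Q[:,:2]*1000).astype(np.float32)); print(len(Q),b,cv2.boxPoints(b).round(0).tolist(),Q[:,2].mean(),st[k])
m=(P[...,2]>.008)&(P[...,2]<.0265)&(np.hypot(P[...,0]-.436,P[...,1]-.364)<.025);Q=P[m];print("key",len(Q),Q.mean(0),np.median(Q,0))
tgt(.468,.327,.24,130)
E
```

```text
time: 6.55
position: [0.505, 0.2589, 0.243]
tool_rot: [0.904, 0.427, -0.001, -0.0]
ft_force: [-0.2, 0.0, 0.5]
grip_width: 0.0722
grip_force: 0.0
time: 7.55
position: [0.5051, 0.2588, 0.2431]
tool_rot: [0.444, 0.896, -0.001, -0.001]
ft_force: [-0.6, 1.0, 1.3]
grip_width: 0.0869
grip_force: 0.0
4101 ((468.25927734375, 323.7391357421875), (61.966514587402344, 80.99064636230469), 39.05720138549805) [[419.0, 336.0], [470.0, 273.0], [518.0, 312.0], [467.0, 375.0]] 0.034169836073954934 [ 239   65   58   77 4101]
key 156 [0.43996137 0.35824741 0.02502465] [0.43976454 0.35849056 0.0250918 ]
t 7.6 p [0.5051 0.2588 0.2433] yaw 127.0 tilt -1.0 F [-1.   0.1  0. ]
 lin cm [7.68 1.13 0.34] twist -3.0 q [ 0.28  0.45  1.57 -0.    1.12 -0.37]
```

View pics/w4.png

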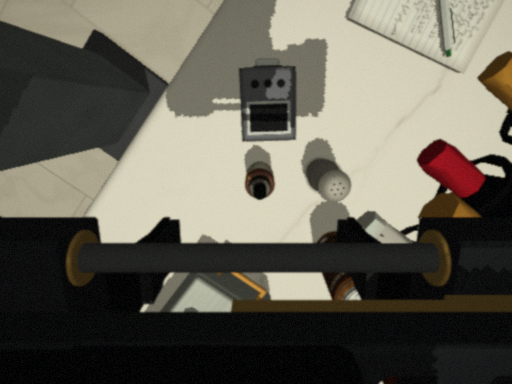

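The wrist view shows the timer at (268,103) with its key at the top (267,63), and the vanilla (260,180) and salt (333,183) behind its back end. The fitted outline of 62x81 matches the given size: centre (0.468,0.324), heading -51°.

```bash
python3 -c "
from h import *
tgt(.4617,.3318,.027,129.1)"
python3 -m pendant '[{"jaw":1,"linear":[2.8,0.3,0],"twist":-2},{"jaw":1,"linear":[2.8,0.4,0],"twist":0},{"jaw":1,"linear":[2.8,0.4,0],"twist":0},{"jaw":1,"linear":[0,0,0],"twist":0}]'
python3 -c "
from h import *
tgt(.4617,.3318,.027,129.1)"
```

```text
t 7.6 p [0.5051 0.2588 0.2433] yaw 127.0 tilt -1.0 F [-1.   0.1  0. ]
 lin cm [ 8.43  0.96 21.64] twist -2.1 q [ 0.28  0.45  1.57 -0.    1.12 -0.37]
time: 7.93
position: [0.459, 0.3349, 0.2438]
tool_rot: [0.429, 0.903, 0.0, -0.002]
ft_force: [0.5, -0.6, -0.1]
grip_width: 0.0872
grip_force: 0.0
t 7.9333 p [0.459  0.3349 0.2438] yaw 129.1 tilt -1.0 F [ 0.5 -0.6 -0.1]
 lin cm [-0.47  0.04 21.68] twist 0.0 q [ 0.43  0.45  1.57  0.    1.13 -0.25]
```

```bash
python3 -m pendant '[{"jaw":1,"linear":[-0.4,0,3],"twist":0},{"jaw":1,"linear":[0,0,3.5],"twist":0},{"jaw":1,"linear":[0,0,3.5],"twist":0},{"jaw":1,"linear":[0,0,3.5],"twist":0},{"jaw":1,"linear":[0,0,3],"twist":0},{"jaw":1,"linear":[0,0,2.5],"twist":0},{"jaw":1,"linear":[0,0,1.5],"twist":0},{"jaw":1,"linear":[0,0,1.1],"twist":0},{"jaw":1,"linear":[0,0,0],"twist":0}]'
python3 -m pendant '[{"jaw":0.6,"linear":[0,0,0],"twist":0},{"jaw":0.6,"linear":[0,0,0],"twist":0},{"jaw":0.6,"linear":[0,0,0],"twist":0},{"jaw":0.6,"linear":[0,0,0],"twist":0},{"jaw":0.6,"linear":[0,0,0],"twist":0},{"jaw":0.6,"linear":[0,0,0],"twist":0},{"jaw":0.6,"linear":[0,0,0],"twist":0},{"jaw":0.6,"linear":[0,0,0],"twist":0}]' 15
python3 -c "
from h import *
tgt(.4617,.3318,.027,129.1)"
```

```text
time: 8.68
position: [0.4633, 0.3277, 0.026]
tool_rot: [0.431, 0.903, -0.002, -0.001]
ft_force: [0.8, 0.1, 0.7]
grip_width: 0.0872
grip_force: 0.0
time: 9.35
position: [0.4651, 0.3289, 0.0296]
tool_rot: [0.43, 0.903, 0.001, 0.001]
ft_force: [-0.7, -0.2, 6.6]
grip_width: 0.0619
grip_force: 15.0
t 9.35 p [0.4651 0.3289 0.0296] yaw 129.1 tilt -1.0 F [-0.7 -0.2  6.6]
 lin cm [ 0.44 -0.08  0.26] twist -0.0 q [ 0.42  0.77  1.71 -0.    0.66 -0.26]
```

```bash
python3 -m pendant '[{"jaw":0.6,"linear":[0,0,-2],"twist":0},{"jaw":0.6,"linear":[0,0,-3.5],"twist":0},{"jaw":0.6,"linear":[0,0,-3.5],"twist":0},{"jaw":0.6,"linear":[0,0,-3.5],"twist":0},{"jaw":0.6,"linear":[0,0,-1.5],"twist":0},{"jaw":0.6,"linear":[-1.5,-1.3,0],"twist":0},{"jaw":0.6,"linear":[-2.5,-2.2,0],"twist":0},{"jaw":0.6,"linear":[-2.5,-2.2,0],"twist":0},{"jaw":0.6,"linear":[-2.5,-2.2,0],"twist":0},{"jaw":0.6,"linear":[-2.5,-2.2,0],"twist":0},{"jaw":0.6,"linear":[-2.5,-2.2,0],"twist":0},{"jaw":0.6,"linear":[-2.5,-2.2,0],"twist":0}]'
python3 -m pendant '[{"jaw":0.6,"linear":[-2.0,-1.7,0],"twist":0},{"jaw":0.6,"linear":[0,0,0],"twist":-6},{"jaw":0.6,"linear":[0,0,0],"twist":-7},{"jaw":0.6,"linear":[0,0,0],"twist":-7},{"jaw":0.6,"linear":[0,0,0],"twist":-7},{"jaw":0.6,"linear":[0,0,0],"twist":-7},{"jaw":0.6,"linear":[0,0,0],"twist":-7},{"jaw":0.6,"linear":[0,0,0],"twist":-6},{"jaw":0.6,"linear":[0,0,0],"twist":-4},{"jaw":0.6,"linear":[0,0,0],"twist":0}]'
python3 - <<'E'
from h import *
tgt(.455,.075,.03,180)
s=grab("scene"); np.savez("pics/s5.npz",**s); cv2.imwrite("pics/s5.png",cv2.resize(s["color"][120:312,120:376],(800,600)))
E
```

```text
time: 10.35
position: [0.4554, 0.1078, 0.1685]
tool_rot: [0.43, 0.903, -0.0, -0.0]
ft_force: [-0.2, -0.5, -2.1]
grip_width: 0.0618
grip_force: 15.0
time: 11.18
position: [0.4551, 0.083, 0.1684]
tool_rot: [-0.001, 1.0, 0.0, -0.0]
ft_force: [0.6, -0.3, -1.1]
grip_width: 0.0619
grip_force: 15.0
t 11.1833 p [0.4551 0.083  0.1684] yaw -179.8 tilt -1.0 F [ 0.6 -0.3 -1.1]
 lin cm [ 0.   -0.8  13.84] twist -359.8 q [-0.06  0.43  1.9  -0.    0.81 -1.64]
```

View pics/s5.png

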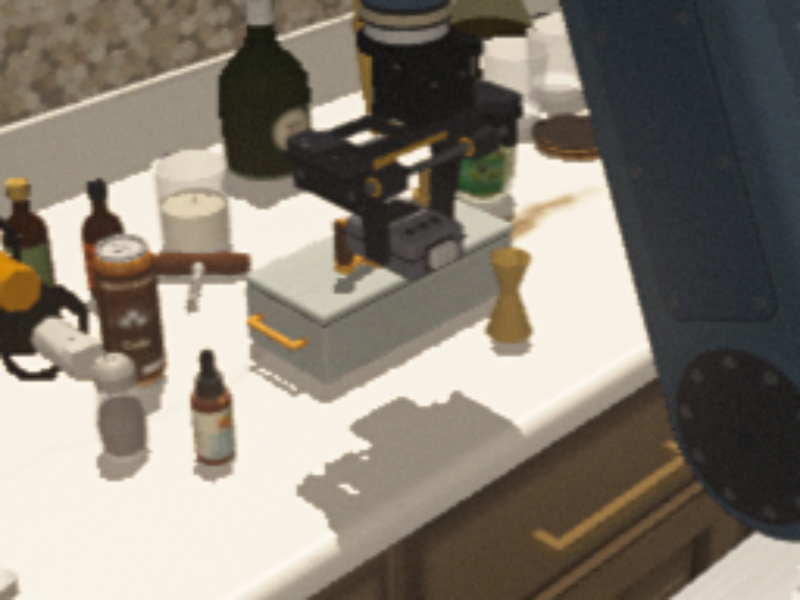

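The timer is held level, with its key at (443,245) facing away from the box; the jigger (508,300) and the other bystanders are undisturbed. Next I'll lower it and slide it to the wall.

```bash
python3 -m pendant '[{"jaw":0.6,"linear":[0,-0.4,3],"twist":0},{"jaw":0.6,"linear":[0,0,3.5],"twist":0},{"jaw":0.6,"linear":[0,0,3.5],"twist":0},{"jaw":0.6,"linear":[0,0,2.4],"twist":0},{"jaw":0.6,"linear":[0,0,1.1],"twist":0},{"jaw":0.6,"linear":[0,0,0.3],"twist":0},{"jaw":0.6,"linear":[0,0,0],"twist":0}]'
python3 -m pendant '[{"jaw":0.6,"linear":[-0.6,0,0],"twist":0},{"jaw":0.6,"linear":[-0.5,0,0],"twist":0},{"jaw":0.6,"linear":[-0.3,0,0],"twist":0},{"jaw":0.6,"linear":[-0.2,0,0],"twist":0},{"jaw":0.6,"linear":[-0.1,0,0],"twist":0},{"jaw":0.6,"linear":[0,0,0],"twist":0}]'
python3 -c "
from h import *
tgt(.4734,.08,.03,180)"
```

```text
time: 11.82
position: [0.4548, 0.079, 0.0299]
tool_rot: [0.0, 1.0, 0.0, -0.001]
ft_force: [0.6, -1.2, -1.2]
grip_width: 0.062
grip_force: 15.0
time: 12.32
position: [0.4715, 0.079, 0.0306]
tool_rot: [-0.001, 1.0, 0.0, -0.001]
ft_force: [-2.6, -0.6, 0.7]
grip_width: 0.0621
grip_force: 15.0
t 12.3167 p [0.4715 0.079  0.0306] yaw -179.9 tilt -1.0 F [-2.6 -0.6  0.7]
 lin cm [-0.19  0.1   0.06] twist -359.9 q [-0.07  0.71  1.95 -0.    0.49 -1.64]
```

```bash
python3 -m pendant '[{"jaw":0.6,"linear":[-0.15,0,0.1],"twist":0},{"jaw":0.6,"linear":[-0.15,0,0],"twist":0},{"jaw":0.6,"linear":[0,0,0],"twist":0},{"jaw":0.6,"linear":[0,0,0],"twist":0}]'
python3 -m pendant '[{"jaw":0.85,"linear":[0,0,0],"twist":0},{"jaw":0.85,"linear":[0,0,0],"twist":0},{"jaw":0.85,"linear":[0,0,0],"twist":0},{"jaw":0.85,"linear":[0,0,0],"twist":0},{"jaw":0.85,"linear":[0,0,-1.5],"twist":0},{"jaw":0.85,"linear":[0,0,-3],"twist":0},{"jaw":0.85,"linear":[0,0,-3.5],"twist":0},{"jaw":0,"linear":[2.0,0,0],"twist":0},{"jaw":0,"linear":[3.5,0,0],"twist":0},{"jaw":0,"linear":[2,0,0],"twist":0},{"jaw":0,"linear":[0,0,0],"twist":0}]'
python3 - <<'E'
from h import *
w=grab("wrist"); np.savez("pics/w6.npz",**w)
s=grab("scene"); cv2.imwrite("pics/s6.png",np.hstack([cv2.resize(s["color"][120:312,160:352],(400,400)),cv2.resize(w["color"],(400,400))]))
for c in(w,s):
    P=cloud(c)
    m=((P[...,2]>.028)&(P[...,2]<.04)&(np.hypot(P[...,0]-.478,P[...,1]-.079)<.07)).astype(np.uint8)
    n,l,st,_=cv2.connectedComponentsWithStats(m)
    if n>1: k=1+st[1:,4].argmax(); Q=P[l==k]; b=cv2.minAreaRect((Q[:,:2]*1000).astype(np.float32)); print(len(Q),b,cv2.boxPoints(b).round(0).tolist(),Q[:,2].mean())
tgt(.415,.079,.026,180)
E
```

```text
time: 12.65
position: [0.4717, 0.0792, 0.0292]
tool_rot: [-0.001, 1.0, 0.0, -0.004]
ft_force: [-6.0, -1.8, 1.6]
grip_width: 0.0616
grip_force: 15.0
time: 13.57
position: [0.3943, 0.0795, 0.1097]
tool_rot: [-0.001, 1.0, 0.0, -0.004]
ft_force: [-0.9, 0.4, -0.6]
grip_width: 0.0551
grip_force: 0.0
2118 ((461.72296142578125, 79.17747497558594), (61.727325439453125, 27.385887145996094), 89.36842346191406) [[448.0, 48.0], [475.0, 48.0], [476.0, 110.0], [448.0, 110.0]] 0.034051734395548164
512 ((479.4984436035156, 78.66397094726562), (106.1487045288086, 91.9046859741211), 83.70125579833984) [[428.0, 31.0], [519.0, 21.0], [531.0, 126.0], [440.0, 136.0]] 0.034269315400992616
t 13.6667 p [0.4008 0.0788 0.1099] yaw -179.9 tilt -1.0 F [ 0.8 -0.1  0.8]
 lin cm [-1.4   0.01  8.39] twist -359.9 q [-0.08  0.5   2.08  0.    0.56 -1.65]
```

View pics/s6.png

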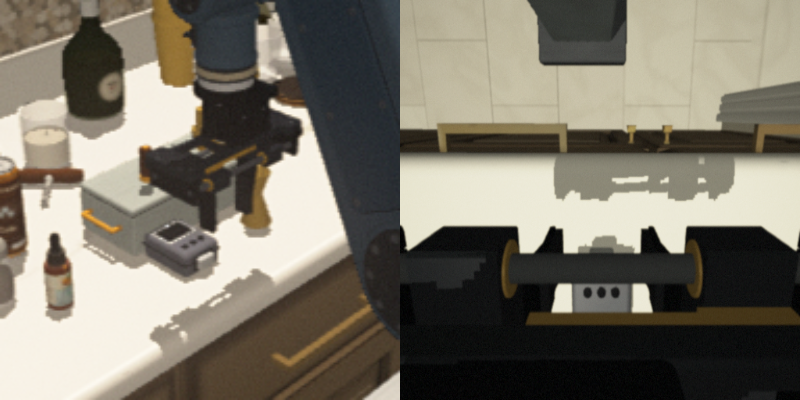

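The timer lies square against the wall with its key facing out (left half, key at about (207,258)). Next I'll lower the closed fingers in front of the key.

```bash
python3 -m pendant '[{"jaw":0,"linear":[0.2,0,2],"twist":0},{"jaw":0,"linear":[0,0,3],"twist":0},{"jaw":0,"linear":[0,0,2],"twist":0},{"jaw":0,"linear":[0,0,1.4],"twist":0},{"jaw":0,"linear":[0,0,0],"twist":0},{"jaw":0,"linear":[0,0,0],"twist":0}]'
python3 -c "
from h import *
tgt(.4205,.079,.026,180)"
```

```text
time: 14.17
position: [0.3999, 0.0787, 0.0248]
tool_rot: [-0.001, 1.0, -0.0, 0.0]
ft_force: [0.0, -0.2, 0.2]
grip_width: 0.007
grip_force: 0.0
t 14.1667 p [0.3999 0.0787 0.0248] yaw -179.9 tilt -1.0 F [ 0.  -0.2  0.2]
 lin cm [-2.06  0.03 -0.12] twist -359.9 q [-0.08  0.71  2.13  0.    0.31 -1.65]
```

```bash
python3 -m pendant '[{"jaw":0,"linear":[-0.6,0,0],"twist":0},{"jaw":0,"linear":[-0.6,0,0],"twist":0},{"jaw":0,"linear":[-0.4,0,0],"twist":0},{"jaw":0,"linear":[-0.3,0,0],"twist":0},{"jaw":0,"linear":[-0.3,0,0],"twist":0},{"jaw":0,"linear":[0,0,0],"twist":0}]'
python3 -m pendant '[{"jaw":0,"linear":[-0.2,0,0],"twist":0},{"jaw":0,"linear":[-0.2,0,0],"twist":0},{"jaw":0,"linear":[0,0,0],"twist":0},{"jaw":0,"linear":[0,0,0],"twist":0}]'
```

```text
time: 14.67
position: [0.4205, 0.0789, 0.026]
tool_rot: [-0.001, 1.0, 0.0, -0.0]
ft_force: [-2.0, 0.1, 1.8]
grip_width: 0.0005
grip_force: 1.0
time: 15.0
position: [0.4233, 0.079, 0.0255]
tool_rot: [-0.001, 1.0, 0.0, -0.001]
ft_force: [-3.7, 0.1, 2.6]
grip_width: 0.0004
grip_force: 1.7
```

```bash
python3 -m pendant '[{"jaw":0,"linear":[-0.2,0,0],"twist":0},{"jaw":0,"linear":[-0.2,0,0],"twist":0},{"jaw":0,"linear":[0,0,0],"twist":0},{"jaw":0,"linear":[0,0,0],"twist":0},{"jaw":0,"linear":[0,0,0],"twist":0},{"jaw":0,"linear":[0,0,0],"twist":0}]'
```

```text
time: 15.5
position: [0.4237, 0.0791, 0.0254]
tool_rot: [-0.001, 1.0, 0.0, -0.005]
ft_force: [-8.3, -1.8, 5.2]
grip_width: 0.0004
grip_force: 4.2
```

```bash
python3 -m pendant '[{"jaw":0,"linear":[0.4,0,0],"twist":0},{"jaw":0,"linear":[0.6,0,0],"twist":0},{"jaw":0,"linear":[0.9,0,0],"twist":0},{"jaw":0,"linear":[0.8,0,0],"twist":0},{"jaw":0,"linear":[0,0,-2],"twist":0},{"jaw":0,"linear":[0,0,-3],"twist":0},{"jaw":0,"linear":[0,0,-4],"twist":0},{"jaw":0,"linear":[0,0,-4],"twist":0},{"jaw":0,"linear":[0,4,-1],"twist":0},{"jaw":0,"linear":[0,4,0],"twist":0},{"jaw":0,"linear":[0,4,0],"twist":0},{"jaw":0,"linear":[0,0,0],"twist":0}]'
python3 - <<'E'
from h import *
s=grab("scene");b=grab("side")
P=cloud(s);s_=P[(P[...,2]>.006)&(P[...,2]<.030)&(abs(P[...,1]-.079)<.025)&(abs(P[...,0]-.44)<.02)];print("key/case front x", np.percentile(s_[:,0],[1,5,25,50]))
m=(P[...,2]>.031)&(P[...,2]<.037)&(abs(P[...,1]-.079)<.045)&(abs(P[...,0]-.48)<.05);Q=P[m]
b_=cv2.minAreaRect((Q[:,:2]*1000).astype(np.float32));print(b_)
m=(P[...,2]>.1)&(P[...,2]<.145)&(np.hypot(P[...,0]-.563,P[...,1]-.005)<.085);print("post",P[m].mean(0),P[m].max(0))
cv2.imwrite("pics/s7.png",np.hstack([cv2.resize(s["color"][120:312,160:352],(400,400)),cv2.resize(b["color"][150:300,180:330],(400,400))]))
tgt(.4,-.05,.2,180)
E
```

```text
time: 16.5
position: [0.4022, 0.2045, 0.1667]
tool_rot: [-0.004, 1.0, 0.002, 0.003]
ft_force: [0.5, -0.3, -1.1]
grip_width: 0.0007
grip_force: 0.0
key/case front x [0.42617913 0.42709711 0.43026057 0.43535172]
((479.775390625, 80.07425689697266), (88.0821304321289, 85.28612518310547), 89.17608642578125)<stdin>:6: RuntimeWarning: Mean of empty slice.
  ret = um.true_divide(
Traceback (most recent call last):
ValueError: zero-size array to reduction operation maximum which has no identity
```

```bash
python3 -m pendant '[{"jaw":0,"linear":[0,-2,-3],"twist":0},{"jaw":0,"linear":[0,-4,-1],"twist":0},{"jaw":0,"linear":[0,-4,0],"twist":0},{"jaw":0,"linear":[0,-4,0],"twist":0},{"jaw":0,"linear":[0,-4,0],"twist":0},{"jaw":0,"linear":[0,-4,0],"twist":0},{"jaw":0,"linear":[0,-4,0],"twist":0},{"jaw":0,"linear":[0,-4,0],"twist":0},{"jaw":0,"linear":[0,-4,0],"twist":0},{"jaw":0,"linear":[0,0,0],"twist":0}]'
python3 - <<'E'
from h import *
s=grab("scene");b=grab("side")
P=cloud(s);m=(P[...,2]>.1)&(P[...,2]<.145)&(np.hypot(P[...,0]-.563,P[...,1]-.005)<.085);Q=P[m];print("post",len(Q),Q.mean(0) if len(Q) else 0)
m=(P[...,2]>.0315)&(P[...,2]<.036)&(abs(P[...,1]-.079)<.04)&(P[...,0]>.43)&(P[...,0]<.517);print(cv2.minAreaRect((P[m][:,:2]*1000).astype(np.float32)))
cv2.imwrite("pics/s7.png",np.hstack([cv2.resize(s["color"][120:312,160:352],(400,400)),cv2.resize(b["color"][150:300,180:330],(400,400))]))
E
```

```text
time: 17.43
position: [0.403, -0.1502, 0.2058]
tool_rot: [0.004, 1.0, -0.003, 0.002]
ft_force: [1.1, 0.8, 0.3]
grip_width: 0.0004
grip_force: 0.0
post 109 [0.55060636 0.05744771 0.11565095]
((476.0309143066406, 84.07066345214844), (80.97803497314453, 67.71099853515625), 0.9380487203598022)
```

View pics/s7.png

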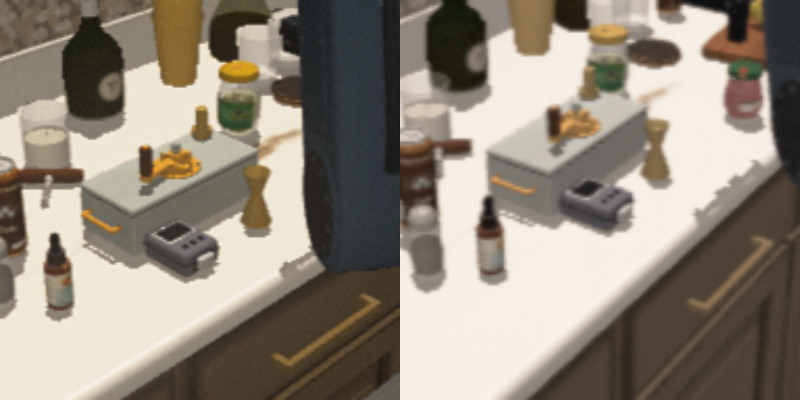

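The timer is flat and square against the box at (180,245), with its key out. The handle lies along the box's +y at (147,160), the bystanders are unmoved and the arm is clear.

```bash
python3 -c "
from rig import robot
print(robot.hand_in())"
```

```text
the job is handed in; nothing more can be done
None
```

The job is handed in, though the judge gave no verdict: the handle measured home at 1.41 rad, the key was then pushed to its stop (8 N) with the timer braced on the wall, and the timer lies flat and square against the box, key out, bystanders unmoved in the last pictures.

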